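Open the spring-return purge valve with its key and hold it open

TASK

Open the purge valve on the bench with its loose blue-handled key: push the key's sleeve down over the valve's brass spigot, with the two lugs in the notches of the rim, press it all the way in against the spring, and only then turn it a quarter turn clockwise (seen from above). The valve springs shut when let go, so finish while still gripping the key, upright and seated, and holding the valve open. Leave the red-lidded pot, the weighing boats, the small beaker and the black marker where they are.

Things in the scene. Friction and masses are not known exactly. Their poses are not given: they have to be found in the camera images.
- valve_key: Loose valve key, 0.09 kg, 76 mm tall, standing upright. Origin: centre of its underside, z up. Steel sleeve 32 mm across, z 0 to 30 mm, with two lugs at its foot at +y and -y (8 mm wide along x, 5 mm high, out to 22.5 mm from the axis). Open below: socket 19 mm deep, a slot 10.5 mm wide along x, 25 mm long along y. A half turn about z gives the same key.
- key_grip (a point): Where to grip the key: centre of its blue handle, 58 mm above the key's underside, axes as the key's. The handle is a flat-sided bar, 24 mm thick along x, 44 mm long along y, from 34 to 76 mm above the underside; grip it across the 24 mm. Below it is a thin blue collar 37 mm across.
- purge_valve: Purge valve fixed to the bench (place and yaw vary). Origin: centre of its underside, on its axis, z up. Base plate 90 x 90 x 10 mm, grey round housing 64 mm across (72 at its foot), steel rim with its top 70 mm above the bench. Brass hose barb to +x, 40 mm up, reaching 65 mm from the axis. Green dots on the rim at +x and -x: where the long side of the key's handle points when open.
- valve_rim (a point): Centre of the rim's opening, level with its top; axes as the valve's. The rim is 5 mm thick, its opening 36 mm across, with two notches at +y and -y (13 mm wide along x, out to 25 mm from the axis, white dots beside them) for the key's lugs: the key goes in with its y axis along the valve's, either way round.
- spigot_tip (a point): Top of the brass spigot in the rim's middle, 16 mm above the rim at rest: an upright blade 8 mm thick, 22 mm long along the valve's y at rest, with a rounded top. It moves down and turns with the valve. The key's socket slides over it with 1.25 to 1.5 mm play a side; the socket's end meets the tip when the key's underside is 3 mm below the rim's top.
- valve_press (a joint): How far the spigot is pushed down, m: 0 at rest, 0.014 at the stop. Spring: 4 N at the start, 10.4 N at the stop. From 0.007 on the key's lugs are clear below the rim and it can turn; before that the notches stop the turn. Once turned, the rim keeps the lugs under it.
- valve_turn (a joint): Turn of the spigot, rad: 0 shut, grows clockwise seen from above, stop at 1.57 (a quarter turn, fully open). A spring turns it back: 0.04 N m at 0, 0.12 N m at the stop. Because of the play in the socket it lags about 0.16 rad behind the key. Let go, it runs back to nearly shut.
- red_pot: Bystander: white sample pot with a red lid, 48 mm across, 60 mm tall; origin at the centre of its underside.
- boats: Bystander: stack of white weighing boats, 63 x 63 x 28 mm; origin at the centre of its underside.
- small_beaker: Bystander: small clear glass beaker, 44 mm across, 55 mm tall; origin at the centre of its underside.
- black_marker: Bystander: white marker with a black cap, 138 mm long along its y, 17 mm thick, lying on the bench; origin under its middle.
Things that resemble listed ones, but are neither listed nor needed, are in the scene too. Several things look just like the valve_key: the one meant starts nearest to the robot's base.

How it is judged:
By the outcome, as a careful person would: the job done as asked, in the order asked, and still so for the second after the job is handed in, while the arm keeps its last pose, push and grip.
It also fails if it takes over 48 s, if anything falls off the work surface, if the arm or the gripper's body presses on something with over 40 N, if the wrist force passes 120 N, or if a joint passes its speed limit or range.

ROBOT

A 7-joint arm with a two-finger parallel gripper is mounted at the origin on a cart in front of the work surface, level with it; the furniture and walls round the work are solid. World frame = base frame: x ahead of the robot, y to its left, z up, the work surface at z = 0. Lengths are in mm, angles in rad, forces in N, time in s.
With the tool pointing down it reaches from about 400 to 875 mm from the base axis. Payload 4.4 kg.
Tool frame: the origin (TCP) lies midway between the tips of the shut fingers; the grasp point (between the pads) lies 19 mm behind it; x points along the fingers, y is the direction in which the jaws open and shut, and the axes are right-handed (so a half turn about x gives the same grasp; the last joint's range is limited). The gripper opens to 85 mm and grips with 20 to 120 N. Pads are 22 mm wide; open, the fingers measure 114 mm over their backs; the gripper's body (76 mm by 85 mm) begins 54 mm behind the grasp point. The pads swing forward as they close: fully open they stand 13 mm farther back than shut.
Start: joints at [-1.321, 0.628, 0.038, 1.517, -0.027, 0.996, -0.02], TCP at [201.85, 617.879, 193.313] pointing down, gripper open.
Joint ranges: [-3.06, 3.06], [-0.37, 2.12], [-1.25, 1.32], [0.18, 2.47], [-1.1, 4.24], [0.23, 1.98], [-2.94, 2.94]. Speed limits (rad/s): [2.57, 2.57, 3.14, 3.14, 3.14, 3.14, 3.14].

INTERFACE

Orientations are given as [roll, pitch, yaw] about the fixed x, y, z axes, in that order (R = Rz(yaw) Ry(pitch) Rx(roll)).
In Python, from cell import ctrl gives the robot as it stands.
- The arm moves only by the tool arm_command, never from a script. Its argument "series" is a list of rows, each a list of 7 numbers: the opening, from 0 (shut) to 1 (fully open), then the shift along the world's x, y, z in cm, then the turn, a rotation vector about the world's x, y, z in degrees. In form: [[claw, x, y, z, rx, ry, rz], ...]. A call has 1 to 20 rows; each row shifts and turns the commanded pose from where the row before left it; what a row does not reach is not made up. A row lasts 1/12 s, in which the tool goes at most 41.7 mm and 7.16 degrees, less where a joint would pass 70% of its speed; a pose out of reach is approached as far as the arm can. A call with a gripper value outside its range is refused whole. The fingers move at their own pace and stop on an object; the grip force is fixed at half the most. Time passes only in rows, so rows that do not move let the fingers close. It gives the time, the measured TCP pose, the force and the opening at its end, in the units of the state.
- ctrl.read_state(): the state, without advancing time (a new reading comes with each control period).
- ctrl.get_image(name): name is "side" or "top" or "wrist"; returns the picture (400x640x3 uint8, blue, green, red); there is no depth.
- ctrl.calibration(name): a dict with "fovy" (degrees; the focal length in pixels is half the picture's height over the tangent of half this angle, whatever the lens; pixels are square), "cx", "cy" (the principal point, pixels), "cam_to_world" (4x4, takes a point from camera to world coordinates); the wrist camera has in their place "T_tool_cam" (4x4, takes a point from camera to tool coordinates, whose origin is the TCP and whose axes are the tool frame's). Camera axes: x right, y up, looking along -z (the intrinsics and any distortion apply to the point x, -y, -z); pixel columns grow to the right and rows downward; lengths in mm; the calibration is good to about 2 mm. A picture is of the moment at which its call begins: read the wrist's pose just before it. calibration takes no time and is no camera call.
- ctrl.finish_job(): hands the job in, once; it reports no verdict.
Trained networks look in the newest picture that a camera, given by its name, has taken for a name from the list of things; names that differ only in an ending like _2 or _b are one class to them, and where a whole thing is asked for, a point or a joint stands for the part that bears it (a point fixed in the world has none). Each returns a list of dicts, best first, with "conf" (0 to 1); they miss things now and then, are a little off and sometimes report something else, mostly with a low value. They report only what shows in the picture. A call takes as long as a camera call. They do not tell look-alikes from the thing itself.
- ctrl.spot_in(label, camera): "centre" ([x, y, z] in mm, in world coordinates, good to about 4 mm: the middle of the surface that is visible of it).
The state is a dict: "clock": time; "qpos": joint angles; "qd": joint speeds; "tau": joint torques, N m; "eef_pos": TCP position; "tool_rot": TCP orientation; "force": force on the tool from outside, world axes, zero at the start; "torque": the same for the moment, N m; "width": finger opening in mm.
Only numpy, scipy, OpenCV 4.12 (cv2) and the standard library are available. Lean on these libraries where they do the work, as an engineer would, in place of code of your own. Each camera call takes 0.05 s, during which the arm holds its last target.

## Working session

There is one attempt and no reset: what is moved stays moved. The work goes in short steps, Python scripts to look and compute and a tool call to move; the robot and the scene stay as the last step left them, time stands still between calls to the robot, and variables do not carry over. Pictures are saved under pics/ and viewed, and the job is handed in when it is done.

Besides the shell and the picture viewer there is one more tool, called by a JSON object that holds its "name" and its "arguments". arm_command: Moves the arm, as the interface text tells. Its arguments: {"type":"object","properties":{"series":{"type":"array"}},"required":["series"]}

```bash
ls; mkdir -p pics; python3 - <<'E'
from cell import ctrl
import cv2
s=ctrl.read_state(); print({k:s[k] for k in('clock','eef_pos','tool_rot','width','force')})
for n in('side','top','wrist'):
    cv2.imwrite(f'pics/{n}0.png',ctrl.get_image(n)); print(n,ctrl.calibration(n))
    for l in ('valve_key','purge_valve','spigot_tip'):
        try: print(l,[(round(d['conf'],2),[round(float(v)) for v in d['centre']]) for d in ctrl.spot_in(l,n)])
        except Exception as e: print(l,e)
E
```

```text
pics
{'clock': 0.0, 'eef_pos': array([201.63325683, 617.21631122, 192.40035731]), 'tool_rot': array([-1.55268762,  1.56894088, -1.86846565]), 'width': 85.15911556566007, 'force': array([-0.6558021 ,  0.20186321, -0.15987753])}
side {'fovy': 57.09687066568701, 'cx': 324.04257795760316, 'cy': 200.2824899441897, 'cam_to_world': array([[-9.45335015e-01,  1.80650630e-01, -2.71490441e-01,
         2.91357414e+02],
       [-3.26098201e-01, -5.20382502e-01,  7.89216076e-01,
         6.85054691e+02],
       [ 1.29350619e-03,  8.34606135e-01,  5.50845646e-01,
         5.82497816e+02],
       [ 0.00000000e+00,  0.00000000e+00,  0.00000000e+00,
         1.00000000e+00]])}
valve_key [(0.89, [518, 347, 61]), (0.79, [630, 7, 49]), (0.73, [598, 180, 54]), (0.64, [512, 198, 54])]
purge_valve [(0.89, [514, -62, 34]), (0.21, [514, -80, 78])]
spigot_tip [(0.51, [514, -82, 76])]
top {'fovy': 43.457762884214844, 'cx': 309.85039577640094, 'cy': 199.7913478844927, 'cam_to_world': array([[-2.92680021e-02,  9.91418349e-01, -1.27408957e-01,
         3.57348780e+02],
       [-9.99475683e-01, -2.72607226e-02,  1
[... 152 characters left out ...]
0.00000000e+00,  0.00000000e+00,
         1.00000000e+00]])}
valve_key [(0.66, [598, 164, 72]), (0.62, [625, -11, 76]), (0.52, [511, 188, 76])]
purge_valve [(0.65, [517, -86, 24])]
spigot_tip [(0.62, [513, -94, 73])]
wrist {'fovy': 62.92586039447423, 'cx': 324.09102901080655, 'cy': 199.42598659144352, 'T_tool_cam': array([[ 3.23651622e-04,  2.58166958e-01, -9.66100263e-01,
        -1.80731615e+02],
       [ 9.99999779e-01,  4.78099371e-04,  4.62768750e-04,
         1.55460637e-01],
       [ 5.81363528e-04, -9.66100198e-01, -2.58166746e-01,
        -6.51787410e+01],
       [ 0.00000000e+00,  0.00000000e+00,  0.00000000e+00,
         1.00000000e+00]])}
valve_key []
purge_valve []
spigot_tip []
```

View images.

View pics/side0.png

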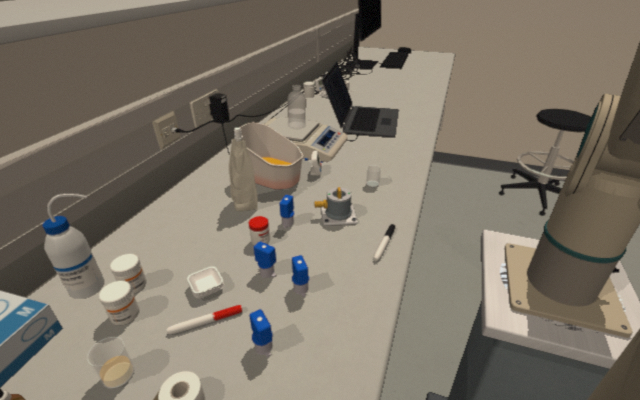

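View pics/top0.png

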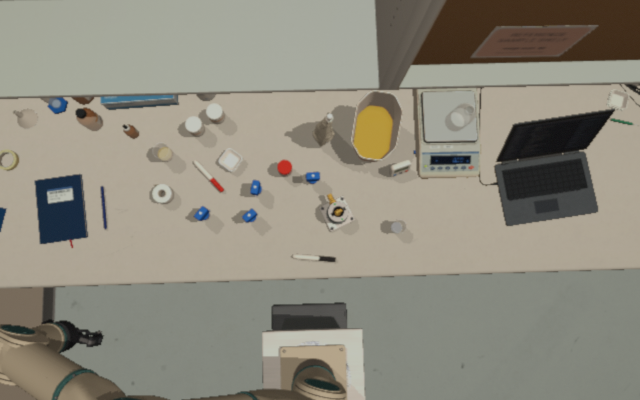

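View pics/wrist0.png

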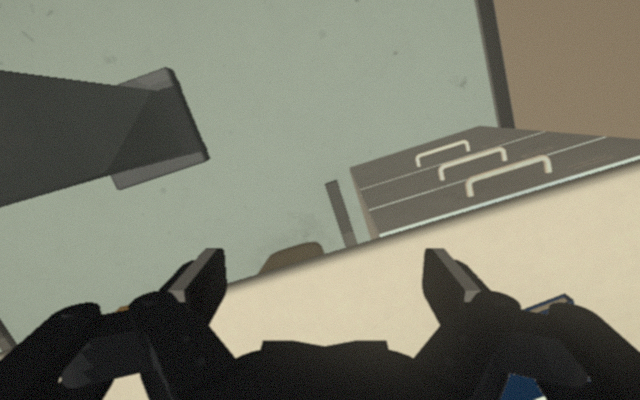

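```bash
cat > h.py <<'E'
import numpy as np,cv2
from cell import ctrl
from scipy.spatial.transform import Rotation as R
def K(c): 
    f=200/np.tan(np.radians(c['fovy'])/2); return f,c['cx'],c['cy']
def Tcw(n,s=None):
    c=ctrl.calibration(n)
    if n!='wrist': return c,c['cam_to_world']
    T=np.eye(4);T[:3,:3]=R.from_euler('xyz',s['tool_rot']).as_matrix();T[:3,3]=s['eef_pos']
    return c,T@c['T_tool_cam']
def ray(n,u,v,s=None):
    c,T=Tcw(n,s);f,cx,cy=K(c)
    d=T[:3,:3]@np.array([(u-cx)/f,-(v-cy)/f,-1]);return T[:3,3],d/np.linalg.norm(d)
def proj(n,p,s=None):
    c,T=Tcw(n,s);f,cx,cy=K(c)
    q=T[:3,:3].T@(np.array(p,float)-T[:3,3]);return np.array([cx+f*q[0]/-q[2],cy-f*q[1]/-q[2]])
def tri(rays):
    A=0;b=0
    for o,d in rays:
        P=np.eye(3)-np.outer(d,d);A=A+P;b=b+P@o
    x=np.linalg.solve(A,b);return x,[np.linalg.norm((np.eye(3)-np.outer(d,d))@(x-o)) for o,d in rays]
def atz(n,u,v,z,s=None):
    o,d=ray(n,u,v,s);return o+d*(z-o[2])/d[2]
E
python3 - <<'E'
import cv2,numpy as np
t=cv2.imread('pics/top0.png');s=cv2.imread('pics/side0.png')
a=cv2.resize(s[230:310,240:320],(400,400),interpolation=cv2.INTER_CUBIC)
b=cv2.resize(t[190:240,225:275],(400,400),interpolation=cv2.INTER_CUBIC)
c=cv2.resize(s[165:235,305:375],(400,400),interpolation=cv2.INTER_CUBIC)[:280]
d=cv2.resize(t[190:240,312:362],(400,400),interpolation=cv2.INTER_CUBIC)[:280]
cv2.imwrite('pics/c1.png',cv2.resize(np.vstack([np.hstack([a,b]),np.hstack([c,d])]),(700,595)))
E
```

```text
(no output)
```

View pics/c1.png

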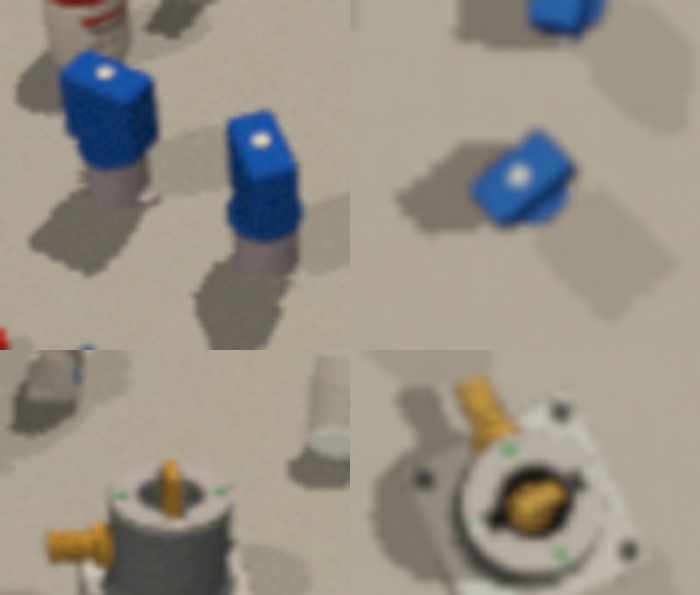

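```bash
python3 - <<'E'
from h import *
s=ctrl.read_state()
M=R.from_euler('xyz',s['tool_rot']).as_matrix();print(M.round(3),s['clock'])
print(tri([ray('side',299.9,262),ray('top',249,215.3)]))
def px(u,v): return 225+(u-350)/7.,190+v/7.
def pv(u,v): return 312+(u-350)/7.,190+(v-350)/7.
a=[atz('top',*px(*p),76) for p in((495,205),(555,152))];d=a[1]-a[0];print('key long',np.degrees(np.arctan2(d[1],d[0])))
a=[atz('top',*pv(*p),70) for p in((561,553),(509,448))];d=a[1]-a[0];print('valve',np.degrees(np.arctan2(d[1],d[0])),(a[0]+a[1])/2)
# side green dots
def ps(u,v): return 305+u/.875/400*70,165+(v-350)/.875/400*70
a=[atz('side',*ps(*p),70) for p in((221,491),(121,496))];d=a[1]-a[0];print('valve side',np.degrees(np.arctan2(d[1],d[0])),(a[0]+a[1])/2)
print(tri([ray('side',*ps(171,493)),ray('top',*pv(535,500))]))
E
```

```text
[[-0.     0.311  0.951]
 [ 0.     0.951 -0.311]
 [-1.     0.    -0.   ]] 0.6
(array([513.58452002, 187.47756839,  77.08160118]), [np.float64(0.4401347931750653), np.float64(0.4401347931750846)])
key long -49.62750855008754
valve 24.249128774055045 [518.9141746 -91.7448964  70.       ]
valve side 24.4607158570063 [516.77950622 -91.56610844  70.        ]
(array([518.06943974, -92.01092039,  69.92774256]), [np.float64(1.0558581214533596), np.float64(1.0558581214533929)])
```

{"name": "arm_command", "arguments": {"series": [[1,1.7,-2.35,0.2,0,0,-1.75],[1,1.7,-2.35,0.2,0,0,-1.75],[1,1.7,-2.35,0.2,0,0,-1.75],[1,1.7,-2.35,0.2,0,0,-1.75],[1,1.7,-2.35,0.2,0,0,-1.75],[1,1.7,-2.35,0.2,0,0,-1.75],[1,1.7,-2.35,0.2,0,0,-1.75],[1,1.7,-2.35,0.2,0,0,-1.75],[1,1.7,-2.35,0.2,0,0,-1.75],[1,1.7,-2.35,0.2,0,0,-1.75],[1,1.7,-2.35,0.2,0,0,-1.75],[1,1.7,-2.35,0.2,0,0,-1.75],[1,1.7,-2.35,0.2,0,0,-1.75],[1,1.7,-2.35,0.2,0,0,-1.75],[1,1.7,-2.35,0.2,0,0,-1.75],[1,1.7,-2.35,0.2,0,0,-1.75],[1,1.7,-2.35,0.2,0,0,-1.75],[1,1.7,-2.35,0.2,0,0,-1.75],[1,0,0,0,0,0,0],[1,0,0,0,0,0,0]]}}

```text
clock: 2.27
eef_pos: [509.0, 193.0, 229.6]
tool_rot: [0.511, 1.57, -0.359]
force: [0.3, 0.3, -0.9]
width: 85.4
```

```bash
python3 - <<'E'
from h import *
s=ctrl.read_state()
print(s['eef_pos'],s['qpos'].round(2),s['clock'],np.degrees(s['tool_rot']),s['force'])
im=ctrl.get_image('wrist');cv2.imwrite('pics/w1.png',im)
print(proj('wrist',[513.6,187.5,76],s))
import pickle;pickle.dump(s,open('s1.pkl','wb'))
E
```

```text
[508.95873334 192.97718765 229.57099475] [-0.57  0.44  0.23  1.77 -0.12  0.94  0.41] 2.2667 [ 29.25599727  89.94528877 -20.56815692] [ 0.29973108  0.25901825 -0.86613928]
[324.02078026 183.64009009]
```

View pics/w1.png

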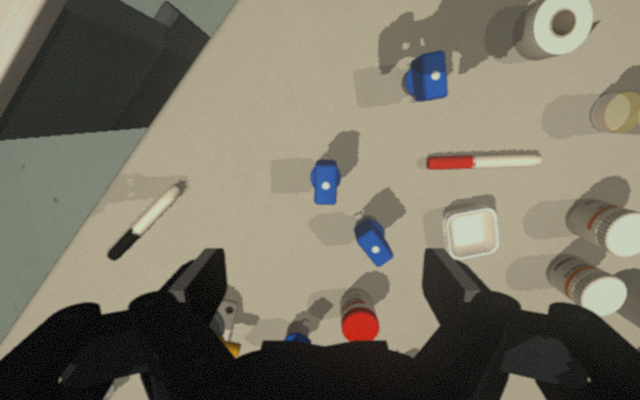

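```bash
python3 - <<'E'
from h import *
import pickle;s=pickle.load(open('s1.pkl','rb'))
im=cv2.imread('pics/w1.png')
cv2.imwrite('pics/c2.png',cv2.resize(im[145:225,285:365],(560,560),interpolation=cv2.INTER_CUBIC))
print('dot',atz('wrist',326,185.5,76,s), tri([ray('wrist',326,185.5,s),ray('side',299.9,262),ray('top',249,215.3)]))
E
```

```text
dot [516.46688786 187.31423928  76.        ] (array([514.53450705, 187.40352348,  76.95620775]), [np.float64(1.7742271769334224), np.float64(1.3044297730555965), np.float64(0.560106601016917)])
```

View pics/c2.png

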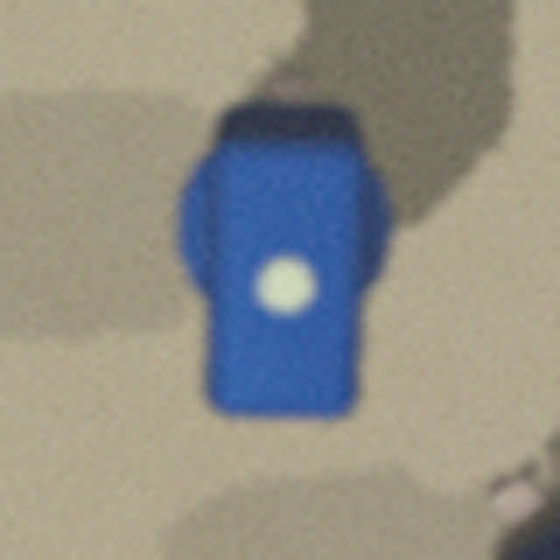

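```bash
python3 - <<'E'
from h import *
import pickle;s=pickle.load(open('s1.pkl','rb'))
M=R.from_euler('xyz',s['tool_rot']).as_matrix();print('jaw',np.degrees(np.arctan2(M[1,1],M[0,1])))
p=lambda u,v:atz('wrist',285+u/7-.4,145+v/7-.4,76,s)
for a,b in(((217,145),(210,405)),((359,145),(355,405))):
    d=p(*a)-p(*b);print(np.degrees(np.arctan2(d[1],d[0])),d)
print((p(214,278)+p(357,278))/2, p(286,285),(p(217,140)+p(359,140)+p(210,415)+p(356,415))/4)
E
```

```text
jaw 40.17585694143122
128.22604827331168 [-24.58268817  31.20981759   0.        ]
129.8029993437137 [-25.41924119  30.50587351   0.        ]
[515.15602046 187.86933781  76.        ] [515.90398561 187.09988259  76.        ] [515.31809879 187.66834198  76.        ]
```

{"name": "arm_command", "arguments": {"series": [[0.7,0.3,-0.28,-2,0,0,-1],[0.7,0.3,-0.27,-2,0,0,0],[0.7,0,0,-2,0,0,0],[0.7,0,0,-2,0,0,0],[0.7,0,0,-2,0,0,0],[0.7,0,0,-1.5,0,0,0],[0.7,0,0,-0.5,0,0,0],[0.7,0,0,0,0,0,0],[0.7,0,0,0,0,0,0]]}}

```text
clock: 3.07
eef_pos: [513.7, 190.4, 109.7]
tool_rot: [2.226, 1.57, 1.345]
force: [0.4, 0.4, 0.0]
width: 59.7
```

```bash
python3 - <<'E'
from h import *
s=ctrl.read_state()
M=R.from_euler('xyz',s['tool_rot']).as_matrix();print(s['eef_pos'],'jaw',np.degrees(np.arctan2(M[1,1],M[0,1])),M[:,0],s['width'])
im=ctrl.get_image('wrist');cv2.imwrite('pics/w2.png',im)
c,T=Tcw('wrist',s)
print(proj('wrist',s['eef_pos'],s))
import pickle;pickle.dump(s,open('s2.pkl','wb'))
E
```

```text
[513.73181488 190.37716043 109.68520975] jaw 39.492133722513096 [ 1.20883828e-04  5.25621583e-04 -9.99999855e-01] 59.68235626688732
[324.05131392 227.34238161]
```

View pics/w2.png

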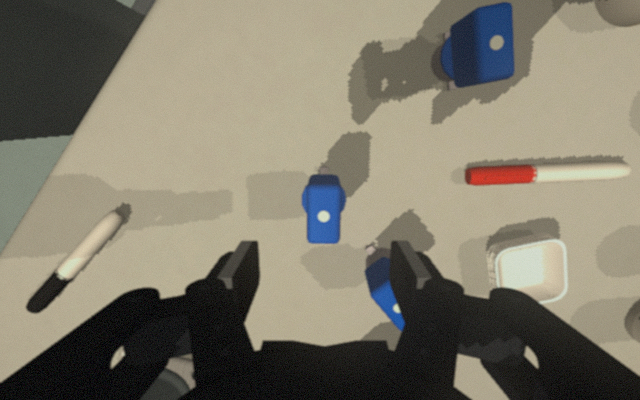

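```bash
python3 - <<'E'
from h import *
import pickle;s=pickle.load(open('s2.pkl','rb'));s1=pickle.load(open('s1.pkl','rb'))
print(atz('wrist',323.5,216,76,s),tri([ray('wrist',323.5,216,s),ray('wrist',326,185.5,s1)]))
print(tri([ray('wrist',323.5,216,s),ray('wrist',326,185.5,s1),ray('side',299.9,262),ray('top',249,215.3)]))
for i in range(3): ctrl.get_image('wrist');t=ctrl.read_state();print(t['eef_pos'],t['force'])
E
```

```text
[515.91022358 187.14812493  76.        ] (array([516.47487265, 186.89296308,  74.3746956 ]), [np.float64(0.2779638315992129), np.float64(0.2779638315992489)])
(array([514.81913621, 187.40740677,  77.02155194]), [np.float64(0.8662654028672484), np.float64(1.483440814991762), np.float64(1.5884406500885617), np.float64(0.8313114681174893)])
[514.51587842 190.13347538 110.38611194] [ 0.17338932  0.35911068 -0.5136402 ]
[514.58092496 189.98790873 110.43282433] [ 0.34213103  0.3086215  -0.38745962]
[514.50931203 189.86289642 110.35399176] [0.6644492  0.57243402 0.59174433]
```

{"name": "arm_command", "arguments": {"series": [[0.7,0.1,-0.26,-1,0,0,0],[0.7,0,0,-2,0,0,0],[0.7,0,0,-2,0,0,0],[0.7,0,0,-1.5,0,0,0],[0.7,0,0,-0.5,0,0,0],[0.7,0,0,0,0,0,0],[0.7,0,0,0,0,0,0],[0.7,0,0,0,0,0,0]]}}

```text
clock: 3.93
eef_pos: [515.7, 186.9, 40.1]
tool_rot: [1.233, 1.569, 0.35]
force: [0.7, 0.1, 0.5]
width: 59.8
```

```bash
python3 - <<'E'
from h import *
s=ctrl.read_state();print(s['eef_pos'],s['force'])
cv2.imwrite('pics/w3.png',ctrl.get_image('wrist'))
E
```

```text
[515.6734836  186.91633907  40.12178658] [0.65733439 0.10463731 0.45571273]
```

View pics/w3.png

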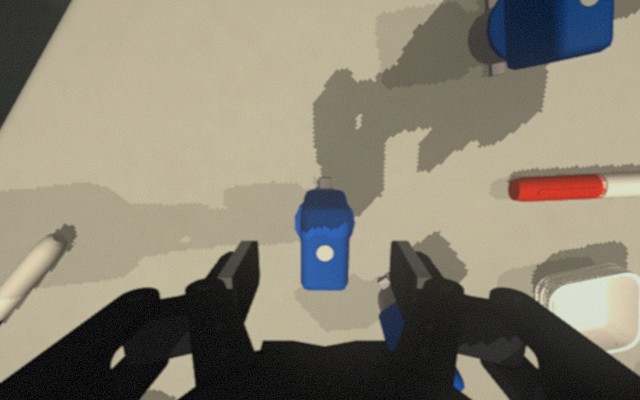

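```bash
python3 - <<'E'
from h import *
s=ctrl.read_state();print(proj('wrist',[*s['eef_pos'][:2],76],s), atz('wrist',325,253.5,76,s))
E
```

```text
[324.18069663 252.75201334] [516.28408658 186.95911051  76.        ]
```

{"name": "arm_command", "arguments": {"series": [[0,0,0,0,0,0,0],[0,0,0,0,0,0,0],[0,0,0,0,0,0,0],[0,0,0,0,0,0,0],[0,0,0,0,0,0,0],[0,0,0,0,0,0,0],[0,0,0,0,0,0,0],[0,0,0,0,0,0,0]]}}

```text
clock: 4.65
eef_pos: [514.8, 186.8, 39.3]
tool_rot: [-2.417, 1.571, 2.983]
force: [0.6, 0.4, 0.1]
width: 0.2
```

```bash
python3 - <<'E'
from h import *
s=ctrl.read_state();print(s['eef_pos'],s['force'],s['width'])
cv2.imwrite('pics/w4.png',ctrl.get_image('wrist'));cv2.imwrite('pics/s4.png',ctrl.get_image('side'))
E
```

```text
[514.83916633 186.78992796  39.27769874] [0.64766561 0.36990542 0.07218429] 0.20553254713639205
```

View pics/w4.png

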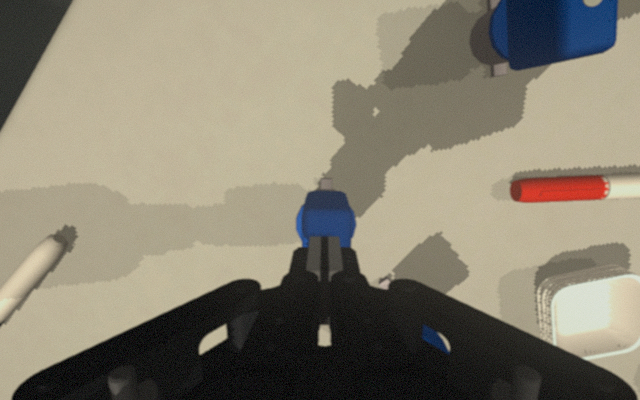

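View pics/s4.png

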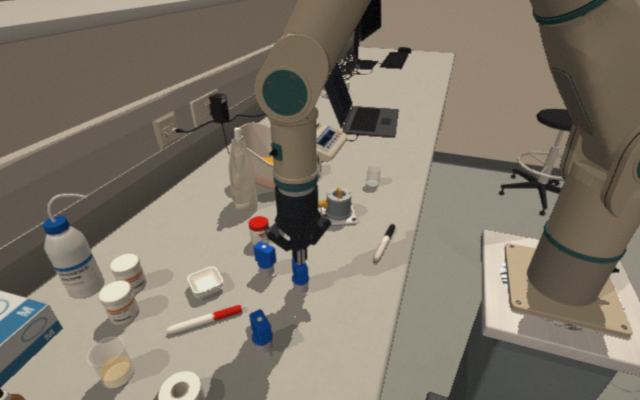

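```bash
python3 - <<'E'
from h import *
s=ctrl.read_state()
print(proj('side',s['eef_pos']),proj('side',[515.5,187.3,76]),proj('side',[515.5,187.3,0]),proj('wrist',s['eef_pos'],s), proj('wrist',[515.5,187.3,76],s))
im=cv2.imread('pics/s4.png')
cv2.imwrite('pics/c4.png',cv2.resize(im[180:300,240:360],(600,600),interpolation=cv2.INTER_CUBIC))
import pickle;s2=pickle.load(open('s2.pkl','rb'));s1=pickle.load(open('s1.pkl','rb'))
print(tri([ray('wrist',323.5,216,s2),ray('wrist',325,253.5,{**s,'eef_pos':[515.67,186.92,40.12]})]))
E
```

```text
[299.88253511 275.31284798] [298.84165177 262.10154817] [300.15709057 288.86490586] [324.05203812 227.34288575] [325.75779753 253.61403792]
(array([515.36796375, 187.90709101,  78.88251151]), [np.float64(0.05978139558307415), np.float64(0.059781395582868546)])
```

View pics/c4.png

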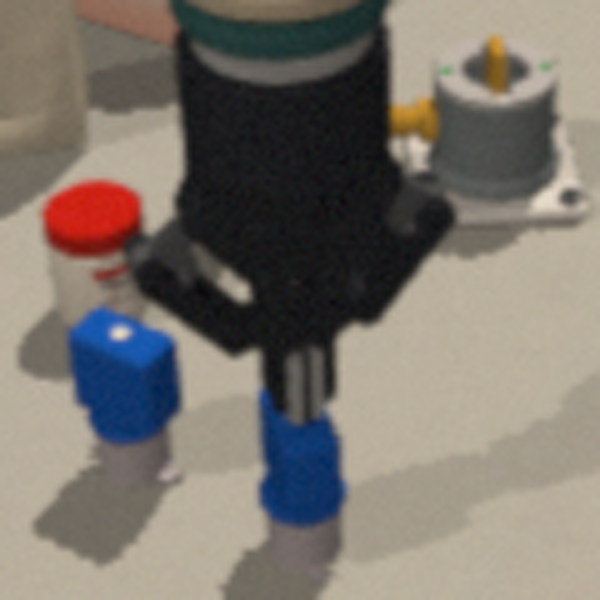

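```bash
python3 - <<'E'
from h import *
s=ctrl.read_state()
print(tri([ray('wrist',325,236,s),ray('side',300.6,264.5)]))
im=cv2.imread('pics/w4.png')
cv2.imwrite('pics/c5.png',cv2.resize(im[160:280,265:385],(600,600),interpolation=cv2.INTER_CUBIC))
E
```

```text
(array([508.84162349, 194.60927107,  78.13299093]), [np.float64(0.15108449724320122), np.float64(0.15108449724312986)])
```

View pics/c5.png

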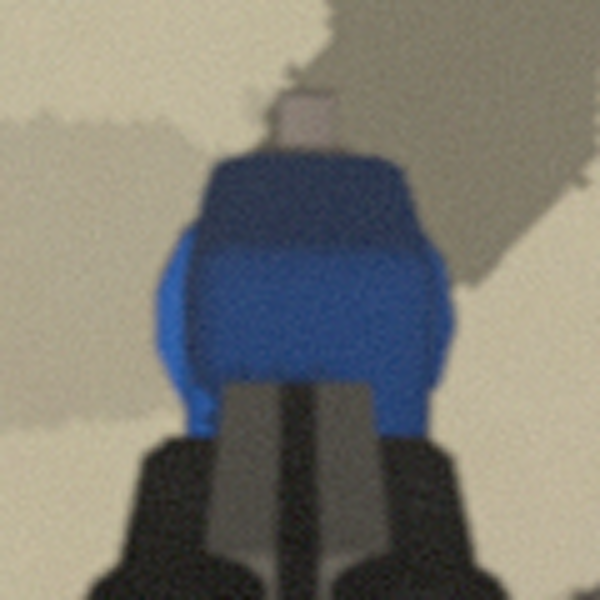

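{"name": "arm_command", "arguments": {"series": [[0.7,0,0,0,0,0,0],[0.7,0,0,0,0,0,0],[0.7,0,0,0,0,0,0],[0.7,0,0,0,0,0,0],[0.7,0,0,0,0,0,0],[0.7,0,0,-1,0,0,0],[0.7,0,0,-1,0,0,0],[0.7,0,0,-0.8,0,0,0],[0.7,0,0,0,0,0,0],[0.7,0,0,0,0,0,0],[0.7,0,0,0,0,0,0]]}}

```text
clock: 5.67
eef_pos: [514.8, 186.7, 11.0]
tool_rot: [-1.844, 1.57, -2.727]
force: [0.1, 0.5, -0.6]
width: 59.9
```

```bash
python3 - <<'E'
from h import *
s=ctrl.read_state();print(s['eef_pos'],s['force'],s['width'])
a=ctrl.get_image('wrist');b=ctrl.get_image('side')
cv2.imwrite('pics/c6.png',np.hstack([cv2.resize(a[100:350,200:450],(400,400)),cv2.resize(b[200:300,250:350],(400,400),interpolation=cv2.INTER_CUBIC)]))
E
```

```text
[514.75905947 186.6662245   11.04882645] [ 0.09336249  0.51505433 -0.64207672] 59.911098843749414
```

View pics/c6.png

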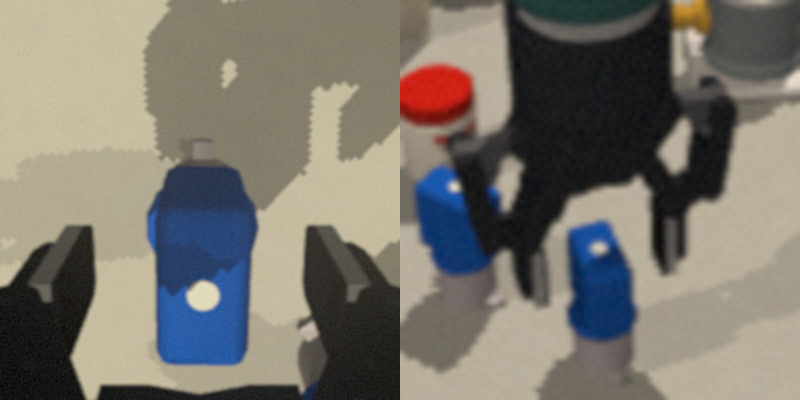

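{"name": "arm_command", "arguments": {"series": [[0.7,0,0,-0.7,0,0,0],[0.7,0,0,0,0,0,0],[0,0,0,0,0,0,0],[0,0,0,0,0,0,0],[0,0,0,0,0,0,0],[0,0,0,0,0,0,0],[0,0,0,0,0,0,0],[0,0,0,0,0,0,0],[0,0,0,0,0,0,0]]}}

```text
clock: 6.52
eef_pos: [515.0, 186.8, 4.4]
tool_rot: [1.294, 1.57, 0.411]
force: [0.4, -0.0, 0.5]
width: 23.0
```

```bash
python3 - <<'E'
from h import *
s=ctrl.read_state();print(s['eef_pos'],s['force'],s['width'])
a=ctrl.get_image('wrist');b=ctrl.get_image('side')
cv2.imwrite('pics/w7.png',a)
cv2.imwrite('pics/c7.png',np.hstack([cv2.resize(a[100:350,200:450],(400,400)),cv2.resize(b[200:300,250:350],(400,400),interpolation=cv2.INTER_CUBIC)]))
E
```

```text
[514.99808445 186.81926303   4.42595186] [ 0.37683304 -0.02479558  0.52117174] 22.97357055011092
```

View pics/c7.png

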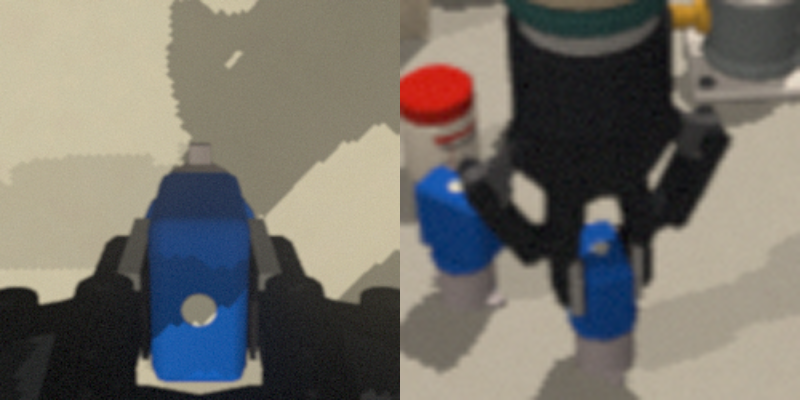

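{"name": "arm_command", "arguments": {"series": [[0,0,0,0.5,0,0,0],[0,0,0,1.5,0,0,0],[0,0,0,2,0,0,0],[0,0,0,2,0,0,0],[0,0,0,2,0,0,0],[0,0,0,2,0,0,0],[0,0,0,2,0,0,0],[0,0,0,1,0,0,0],[0,0,0,0,0,0,0],[0,0,0,0,0,0,0]]}}

```text
clock: 7.45
eef_pos: [514.7, 186.9, 134.3]
tool_rot: [1.932, 1.57, 1.05]
force: [-0.2, 0.8, -0.6]
width: 23.5
```

```bash
python3 - <<'E'
from h import *
s=ctrl.read_state();print(s['eef_pos'],s['force'],s['width'],s['qpos'].round(2))
a=ctrl.get_image('wrist');b=ctrl.get_image('side')
cv2.imwrite('pics/w8.png',a)
import pickle;pickle.dump(s,open('s8.pkl','wb'))
cv2.imwrite('pics/c8.png',np.hstack([cv2.resize(a[100:350,200:450],(400,400)),cv2.resize(b[150:275,235:360],(400,400),interpolation=cv2.INTER_CUBIC)]))
E
```

```text
[514.68084629 186.8532356  134.27190916] [-0.21635799  0.80306253 -0.59684496] 23.472391690628427 [-0.54  0.57  0.21  1.87 -0.17  0.72  0.45]
```

View pics/c8.png

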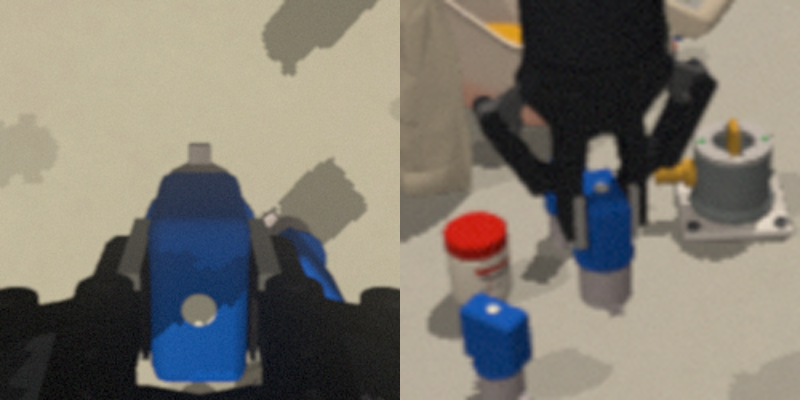

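```bash
python3 - <<'E'
from h import *
import pickle;s=pickle.load(open('s8.pkl','rb'))
im=cv2.imread('pics/w8.png')
M=R.from_euler('xyz',s['tool_rot']).as_matrix()
print('jaw',np.degrees(np.arctan2(M[1,1],M[0,1])),'axis',M[:,0])
def tool(u,v,h):
    zt=4.35-h   # tool x of a plane at key height h : -(h-4.35)
    p=atz('wrist',u,v,s['eef_pos'][2]-4.35+h,s); return M.T@(p-s['eef_pos'])
print('dot',tool(200+199/1.6,100+310/1.6,76))
b=im; print('top far edge/near edge mid',tool(200+200/1.6,100+218/1.6,76),tool(200+198/1.6,100+380/1.6,76))
print('lug upper out edge',tool(200+200/1.6,100+144/1.6,5))
print(proj('side',s['eef_pos']+M@[-71.6,0,0]))
cv2.imwrite('pics/c9.png',cv2.resize(im[170:350,260:390],(520,720),interpolation=cv2.INTER_CUBIC)[:600])
E
```

```text
jaw 39.415123566327956 axis [ 1.53749572e-04  2.67779108e-04 -9.99999952e-01]
dot [-71.65001677   0.13081559   0.46798674]
top far edge/near edge mid [-71.64744034   0.36166657 -22.50329468] [-71.65217681  -0.11942526  19.57699737]
lug upper out edge [ -0.64736954   0.55031669 -22.62171802]
[296.73492547 208.46948066]
```

View pics/c9.png

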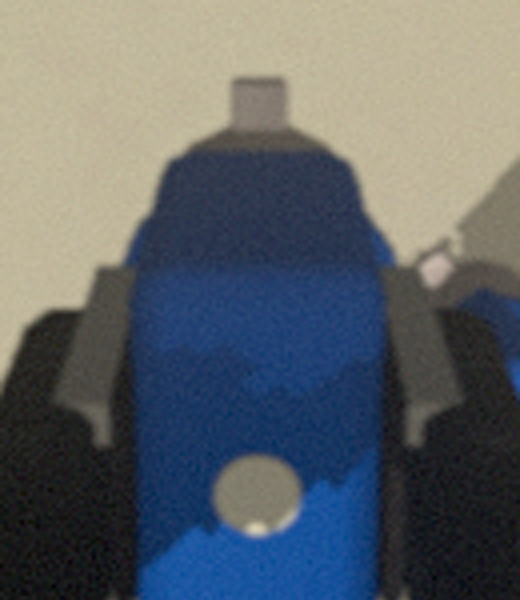

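```bash
python3 - <<'E'
from h import *
print(proj('top',[515.2,187,76]),proj('side',[515.2,187,76]), atz('top',249,215.3,76),atz('side',299.9,262,76))
t=cv2.imread('pics/top0.png');s=cv2.imread('pics/side0.png')
a=cv2.resize(t[198:230,322:354],(400,400),interpolation=cv2.INTER_CUBIC)
b=cv2.resize(s[180:212,322:354],(400,400),interpolation=cv2.INTER_CUBIC)
cv2.imwrite('pics/c10.png',np.hstack([a,b]))
E
```

```text
[249.22876495 214.94701339] [299.03832702 262.03732114] [514.11588807 187.72624109  76.        ] [513.61779737 186.33779279  76.        ]
```

View pics/c10.png

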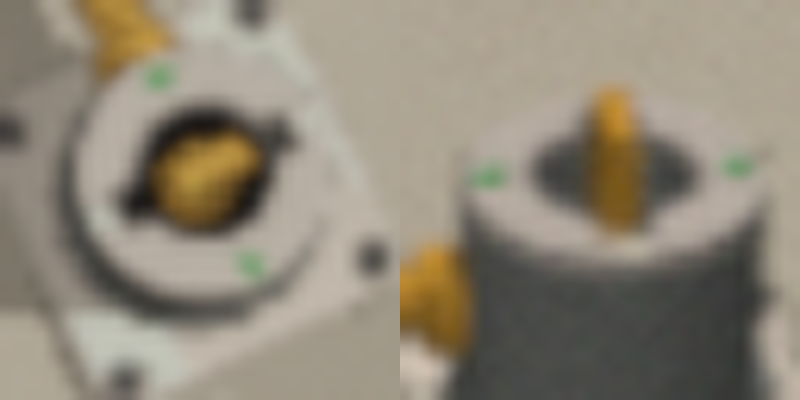

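{"name": "arm_command", "arguments": {"series": [[0,0,-1.5,0,0,0,-1],[0,0,-2,0,0,0,-1],[0,0,-2.5,0,0,0,-1],[0,0,-2.5,0,0,0,-1],[0,0,-2.5,0,0,0,-1],[0,0,-2.5,0,0,0,-1],[0,0,-2.5,0,0,0,-1],[0,0,-2.5,0,0,0,-1],[0,0,-2.5,0,0,0,-1],[0,0,-2,0,0,0,-1],[0,0,-2,0,0,0,-1],[0,0,-1.5,0,0,0,-1],[0,0,-1,0,0,0,-1],[0,0,0,0,0,0,-1],[0,0,0,0,0,0,-1],[0,0,0,0,0,0,0],[0,0,0,0,0,0,0],[0,0,0,0,0,0,0]]}}

```text
clock: 9.05
eef_pos: [514.9, -86.9, 134.2]
tool_rot: [3.034, 1.57, 1.891]
force: [0.0, 0.3, 0.5]
width: 23.5
```

```bash
python3 - <<'E'
from h import *
s=ctrl.read_state();print(s['eef_pos'],s['force'],s['width'],s['qpos'].round(2))
M=R.from_euler('xyz',s['tool_rot']).as_matrix()
print('jaw',np.degrees(np.arctan2(M[1,1],M[0,1])))
a=ctrl.get_image('wrist');b=ctrl.get_image('side')
cv2.imwrite('pics/w11.png',a);cv2.imwrite('pics/s11.png',b)
import pickle;pickle.dump(s,open('s11.pkl','wb'))
E
```

```text
[514.92103341 -86.9071836  134.21697475] [0.04832717 0.31811289 0.51832024] 23.523914835400397 [-0.06  0.54  0.26  1.94 -0.21  0.69  0.75]
jaw 24.52728270233315
```

View pics/w11.png

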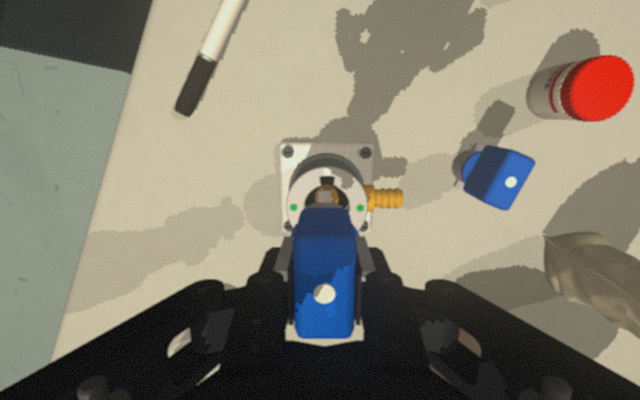

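```bash
cat > gd.py <<'E'
from h import *
def dots(n,im,roi):
    u0,v0,u1,v1=roi;c=im[v0:v1,u0:u1].astype(float)
    w=np.clip(c[...,1]-np.maximum(c[...,0],c[...,2])-12,0,None)
    nl,lab,st,cen=cv2.connectedComponentsWithStats((w>0).astype(np.uint8))
    out=[]
    for i in range(1,nl):
        m=(lab==i)*w; out.append((m.sum(),u0+(m.sum(0)*np.arange(c.shape[1])).sum()/m.sum(),v0+(m.sum(1)*np.arange(c.shape[0])).sum()/m.sum(),st[i,4]))
    return sorted(out,reverse=True)[:3]
E
python3 - <<'E'
from gd import *
import pickle;s=pickle.load(open('s11.pkl','rb'))
for n,f,roi in(('wrist','w11',(275,170,375,240)),('top','top0',(315,195,360,235)),('side','side0',(315,175,365,210))):
    d=dots(n,cv2.imread(f'pics/{f}.png'),roi);print(n,np.round(d,1).tolist())
    p=[atz(n,d[i][1],d[i][2],70,s) for i in(0,1)];e=p[0]-p[1]
    print((p[0]+p[1])/2,np.linalg.norm(e),np.degrees(np.arctan2(e[1],e[0]))%180)
im=cv2.imread('pics/w11.png')
cv2.imwrite('pics/c11.png',cv2.resize(im[130:330,250:410],(480,600),interpolation=cv2.INTER_CUBIC))
E
```

```text
wrist [[2840.0, 293.1, 206.9, 55.0], [2834.0, 359.8, 207.5, 58.0]]
[519.30512378 -92.01951881  70.        ] 52.12032652622278 24.016071756897333
top [[40.0, 334.4, 203.8, 4.0], [35.0, 341.7, 218.7, 4.0]]
[519.63174463 -90.43641044  70.        ] 52.16197389385081 24.002080650568605
side [[42.0, 328.6, 193.8, 3.0], [33.0, 348.5, 193.0, 2.0]]
[518.80534158 -92.37994417  70.        ] 52.042148931863416 23.490968811716698
```

View pics/c11.png

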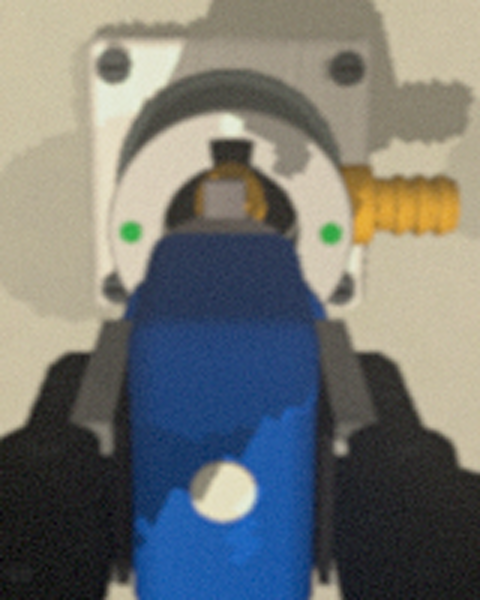

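{"name": "arm_command", "arguments": {"series": [[0,0.2,-0.25,0,0,0,-0.5],[0,0.2,-0.28,0,0,0,0],[0,0,0,-1,0,0,0],[0,0,0,-1,0,0,0],[0,0,0,-1,0,0,0],[0,0,0,-0.4,0,0,0],[0,0,0,0,0,0,0],[0,0,0,0,0,0,0],[0,0,0,0,0,0,0],[0,0,0,0,0,0,0],[0,0,0,0,0,0,0]]}}

```text
clock: 10.07
eef_pos: [519.2, -93.6, 100.7]
tool_rot: [1.109, 1.57, -0.045]
force: [-0.1, 0.4, -0.4]
width: 23.3
```

```bash
cat > look.py <<'E'
from gd import *
import sys,pickle
tag=sys.argv[1]
s=ctrl.read_state();a=ctrl.get_image('wrist');b=ctrl.get_image('side')
M=R.from_euler('xyz',s['tool_rot']).as_matrix()
print(s['eef_pos'],s['force'],s['torque'],s['width'],'jaw',np.degrees(np.arctan2(M[1,1],M[0,1])),'q7',s['qpos'][6],M[:,0].round(3),s['clock'])
pickle.dump(s,open(f's{tag}.pkl','wb'))
cv2.imwrite(f'pics/w{tag}.png',a);cv2.imwrite(f'pics/s{tag}.png',b)
d=dots('wrist',a,(240,130,410,330));print(np.round(d,1).tolist())
if len(d)>1:
    p=[atz('wrist',d[i][1],d[i][2],70,s) for i in(0,1)];e=p[0]-p[1]
    print((p[0]+p[1])/2,np.linalg.norm(e),np.degrees(np.arctan2(e[1],e[0]))%180)
cv2.imwrite(f'pics/c{tag}.png',np.hstack([cv2.resize(a[130:330,250:410],(400,500),interpolation=cv2.INTER_CUBIC),cv2.resize(b[110:235,290:390],(400,500),interpolation=cv2.INTER_CUBIC)]))
E
python3 look.py 12
```

```text
[519.18509332 -93.55932112 100.70791928] [-0.1078935   0.42671866 -0.42052599] [-0.0194604   0.00998539  0.02405642] 23.276151869793576 jaw 23.905629899135974 q7 0.769914131678462 [ 0.001 -0.    -1.   ] 10.0667
[[3903.0, 363.6, 209.8, 72.0], [3457.0, 286.5, 209.9, 71.0], [4.0, 333.0, 297.0, 1.0]]
[519.22388906 -91.99532716  70.        ] 52.07382342589406 23.953116596490094
```

View pics/c12.png

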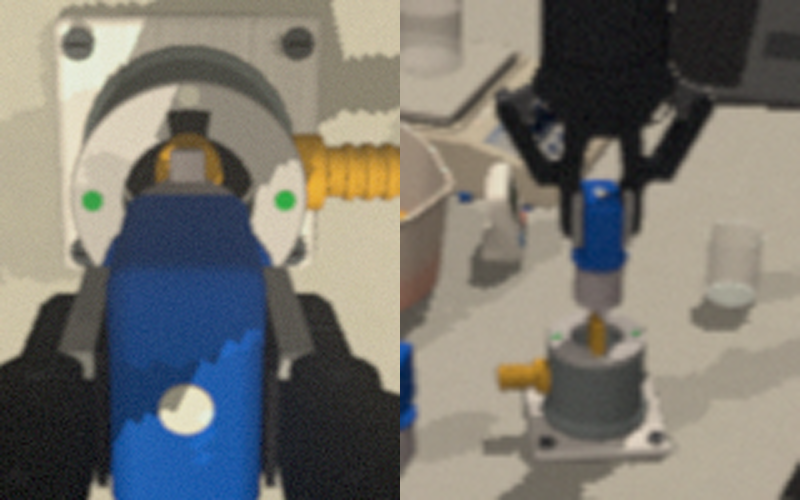

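{"name": "arm_command", "arguments": {"series": [[0,-0.04,0.13,0,0,0,0],[0,0,0,-0.3,0,0,0],[0,0,0,-0.3,0,0,0],[0,0,0,-0.3,0,0,0],[0,0,0,0,0,0,0],[0,0,0,0,0,0,0]]}}

```text
clock: 10.67
eef_pos: [518.2, -92.2, 91.0]
tool_rot: [-2.153, 1.57, 2.976]
force: [-0.4, -0.9, -1.1]
width: 23.7
```

```bash
python3 look.py 13
```

```text
[518.18390176 -92.19241752  90.95875312] [-0.43993923 -0.92334576 -1.05954418] [-0.03337941  0.04491811  0.04106936] 23.657562604717683 jaw 23.902800095701664 q7 0.7727335576340638 [-0.001  0.    -1.   ] 10.6667
[[4286.0, 366.0, 216.5, 78.0], [3756.0, 285.5, 216.8, 73.0]]
[519.21666128 -91.96257817  70.        ] 52.16276506117979 24.075148533703757
```

View pics/c13.png

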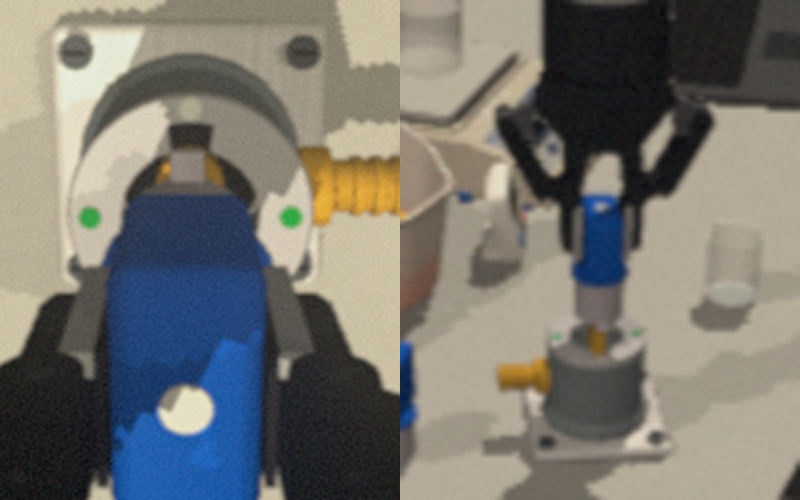

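{"name": "arm_command", "arguments": {"series": [[0,0.06,0.02,0,0,0,0],[0,0,0,-0.2,0,0,0],[0,0,0,-0.3,0,0,0],[0,0,0,-0.3,0,0,0],[0,0,0,0,0,0,0],[0,0,0,0,0,0,0]]}}

```text
clock: 11.27
eef_pos: [518.8, -92.0, 83.0]
tool_rot: [-2.201, 1.57, 2.928]
force: [0.6, -0.3, -1.1]
width: 23.2
```

```bash
python3 look.py 14
```

```text
[518.77425118 -91.97434231  83.01089849] [ 0.5517141  -0.32193686 -1.14345907] [-0.01054945  0.00297555  0.04718991] 23.151193584942803 jaw 23.90299717194185 q7 0.7763082479526964 [-0.001  0.    -1.   ] 11.2667
[[4738.0, 366.5, 220.4, 82.0], [4240.0, 283.0, 220.7, 83.0]]
[519.21137366 -91.9794116   70.        ] 52.13455616338232 24.085506224905433
```

View pics/c14.png

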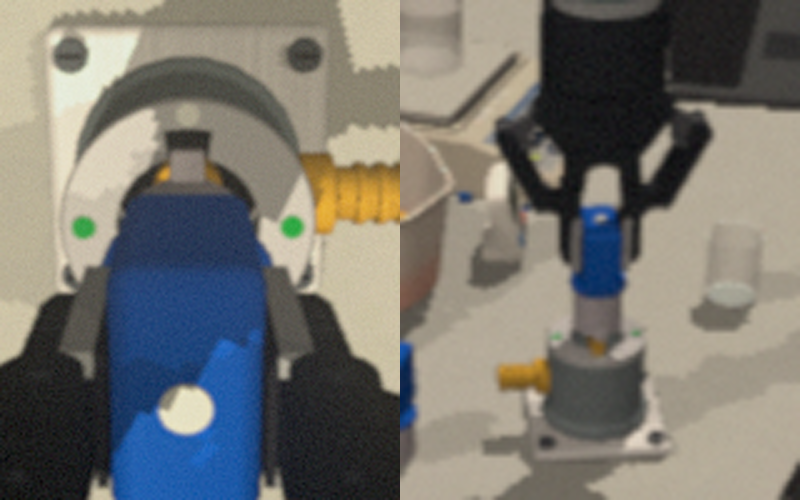

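{"name": "arm_command", "arguments": {"series": [[0,0,0,-0.3,0,0,0],[0,0,0,-0.3,0,0,0],[0,0,0,-0.3,0,0,0],[0,0,0,-0.1,0,0,0],[0,0,0,0,0,0,0],[0,0,0,0,0,0,0]]}}

```text
clock: 11.87
eef_pos: [519.0, -92.0, 73.2]
tool_rot: [-2.335, 1.57, 2.794]
force: [0.1, -0.8, -1.2]
width: 23.0
```

```bash
python3 look.py 15
```

```text
[518.97314277 -92.00119814  73.17559579] [ 0.12769239 -0.81312781 -1.21347773] [-0.01903846 -0.02332204  0.02681912] 23.02714682431085 jaw 23.902643936527856 q7 0.7814360706463648 [-0.  0. -1.] 11.8667
[[5201.0, 368.3, 225.6, 86.0], [4649.0, 280.7, 225.8, 89.0], [2.0, 243.0, 309.0, 1.0]]
[519.22519841 -91.98158261  70.        ] 52.145436226801905 24.02348005834273
```

View pics/c15.png

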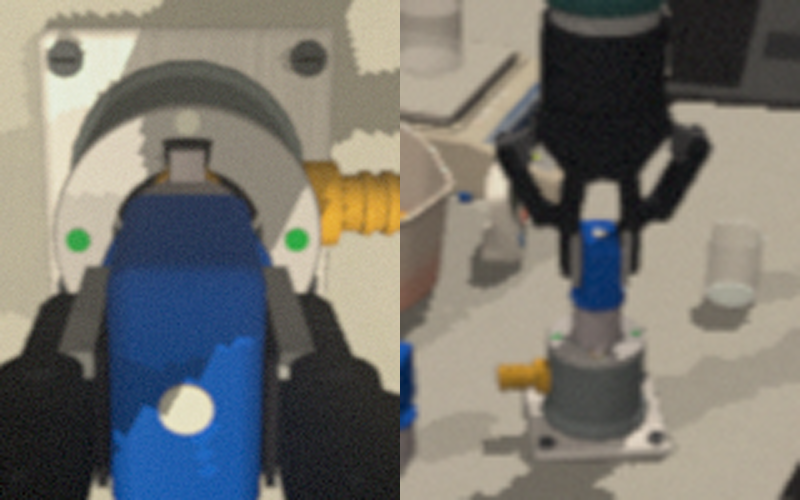

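{"name": "arm_command", "arguments": {"series": [[0,0,0,-0.3,0,0,0],[0,0,0,-0.3,0,0,0],[0,0,0,-0.3,0,0,0],[0,0,0,-0.1,0,0,0],[0,0,0,0,0,0,0],[0,0,0,0,0,0,0]]}}

```text
clock: 12.47
eef_pos: [519.6, -92.2, 63.6]
tool_rot: [1.071, 1.57, -0.083]
force: [0.4, 1.0, 6.0]
width: 23.4
```

```bash
python3 look.py 16
```

```text
[519.59977628 -92.1646276   63.58040507] [0.43855274 1.01751006 5.99526473] [ 0.02269156  0.09890557 -0.01923701] 23.392625514022985 jaw 23.899953594265767 q7 0.7864876981812162 [ 0.001 -0.    -1.   ] 12.4667
[[5854.0, 369.6, 230.6, 94.0], [5182.0, 277.6, 230.9, 97.0], [1.0, 240.0, 311.0, 1.0]]
[519.20957765 -92.00313146  70.        ] 52.15159926629663 24.020619743862415
```

View pics/c16.png

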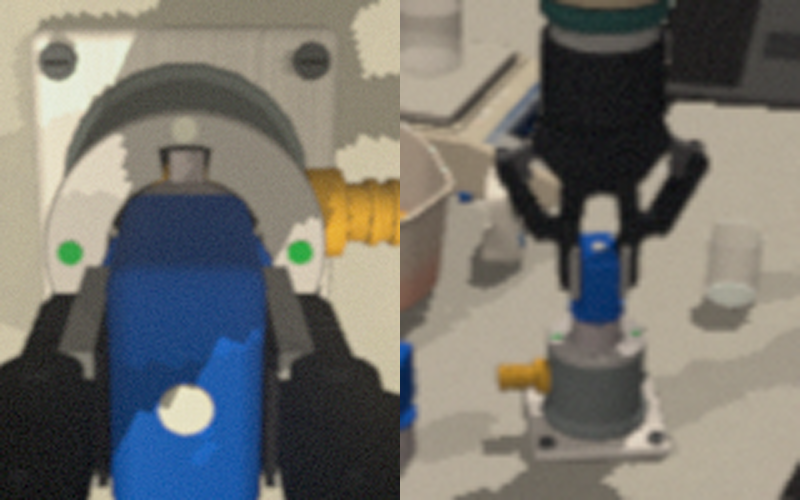

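{"name": "arm_command", "arguments": {"series": [[0,-0.04,0,-0.2,0,0,0],[0,0,0,-0.2,0,0,0],[0,0,0,-0.2,0,0,0],[0,0,0,-0.1,0,0,0],[0,0,0,0,0,0,0],[0,0,0,0,0,0,0]]}}

```text
clock: 13.07
eef_pos: [519.7, -92.2, 57.1]
tool_rot: [1.112, 1.569, -0.041]
force: [1.0, 0.5, 9.0]
width: 23.5
```

```bash
python3 look.py 17
```

```text
[519.67626326 -92.1687566   57.12350489] [1.04620458 0.54623599 9.02300837] [0.05114687 0.07320086 0.00194453] 23.486308616906882 jaw 23.897955962000676 q7 0.7900783926728252 [ 0.002 -0.    -1.   ] 13.0667
[[6307.0, 371.1, 234.6, 103.0], [5647.0, 275.9, 235.0, 100.0]]
[519.20646166 -92.00484395  70.        ] 52.127669070679 24.04082024149483
```

View pics/c17.png

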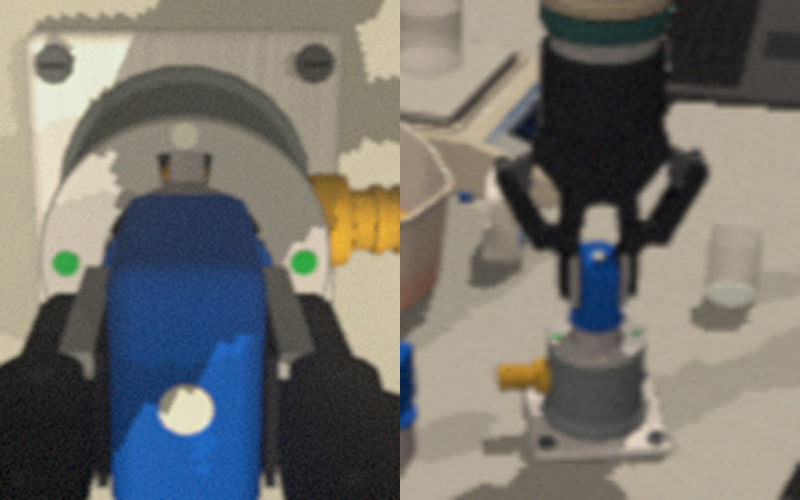

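{"name": "arm_command", "arguments": {"series": [[0,-0.05,0.02,-0.1,0,0,0],[0,0,0,-0.1,0,0,0],[0,0,0,0,0,0,0],[0,0,0,0,0,0,0]]}}

```text
clock: 13.5
eef_pos: [520.0, -92.3, 56.8]
tool_rot: [1.129, 1.567, -0.025]
force: [-2.7, 0.7, 23.7]
width: 23.0
```

```bash
python3 look.py 18
```

```text
[519.99204483 -92.25124292  56.75392905] [-2.73059183  0.74608797 23.69390116] [ 0.14644922  0.71686874 -0.0302936 ] 22.950577625887426 jaw 23.887590253444273 q7 0.7910766192541981 [ 0.004 -0.    -1.   ] 13.5
[[6385.0, 370.7, 234.6, 105.0], [5661.0, 275.3, 235.0, 104.0]]
[519.20769226 -92.0270996   70.        ] 52.137612873841626 24.0150820816569
```

{"name": "arm_command", "arguments": {"series": [[0,-0.05,0,0.05,0,0,-4],[0,0,0,0,0,0,-5],[0,0,0,0,0,0,-5],[0,0,0,0,0,0,-5],[0,0,0,0,0,0,-5],[0,0,0,0,0,0,-5],[0,0,0,0,0,0,-5],[0,0,0,0,0,0,-5],[0,0,0,0,0,0,-5],[0,0,0,0,0,0,0],[0,0,0,0,0,0,0]]}}

```text
clock: 14.52
eef_pos: [519.5, -92.5, 56.8]
tool_rot: [1.784, 1.567, -0.138]
force: [-1.6, 0.8, 19.4]
width: 23.1
```

```bash
python3 look.py 19
```

```text
[519.51870321 -92.46042809  56.84544069] [-1.57597075  0.84128234 19.42711412] [0.13096568 0.43363061 0.09824022] 23.07100578771611 jaw -20.109932736420152 q7 0.27182649143997173 [ 0.004 -0.001 -1.   ] 14.5167
[[4046.0, 358.9, 203.1, 105.0], [6.0, 316.7, 299.7, 2.0], [5.0, 326.2, 302.0, 2.0]]
[ 522.44926096 -104.77479432   70.        ] 62.23331443636931 48.324688211706814
```

View pics/c19.png

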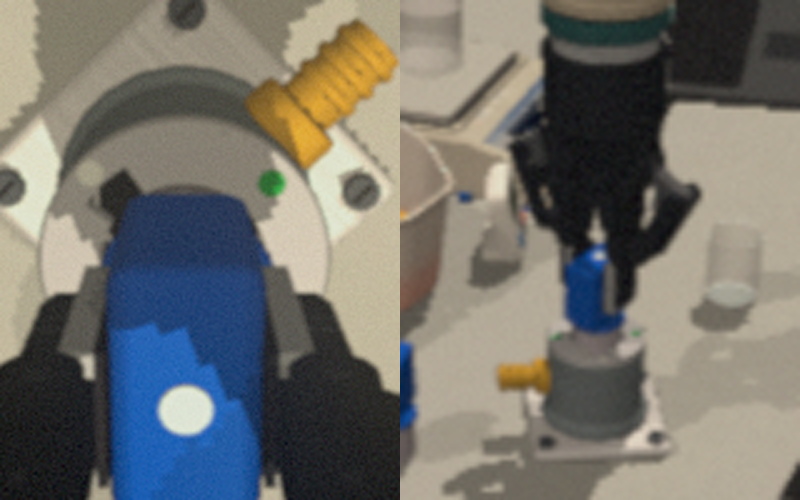

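{"name": "arm_command", "arguments": {"series": [[0,-0.03,0.02,0,0,0,-5],[0,0,0,0,0,0,-5],[0,0,0,0,0,0,-5],[0,0,0,0,0,0,-5],[0,0,0,0,0,0,-5],[0,0,0,0,0,0,-5],[0,0,0,0,0,0,-5],[0,0,0,0,0,0,-5],[0,0,0,0,0,0,-5],[0,0,0,0,0,0,-5],[0,0,0,0,0,0,-5],[0,0,0,0,0,0,0],[0,0,0,0,0,0,0]]}}

```text
clock: 15.7
eef_pos: [518.9, -92.2, 56.8]
tool_rot: [2.799, 1.567, -0.082]
force: [-2.3, 1.2, 21.2]
width: 22.9
```

```bash
python3 look.py 20
```

```text
[518.86832968 -92.22545028  56.81070244] [-2.29350672  1.17017071 21.15728028] [0.30532701 0.52318305 0.13635994] 22.926238375992877 jaw -75.08468102067536 q7 -0.4181602326187233 [ 0.003 -0.    -1.   ] 15.7
[[3490.0, 315.9, 189.1, 102.0]]
```

View pics/c20.png

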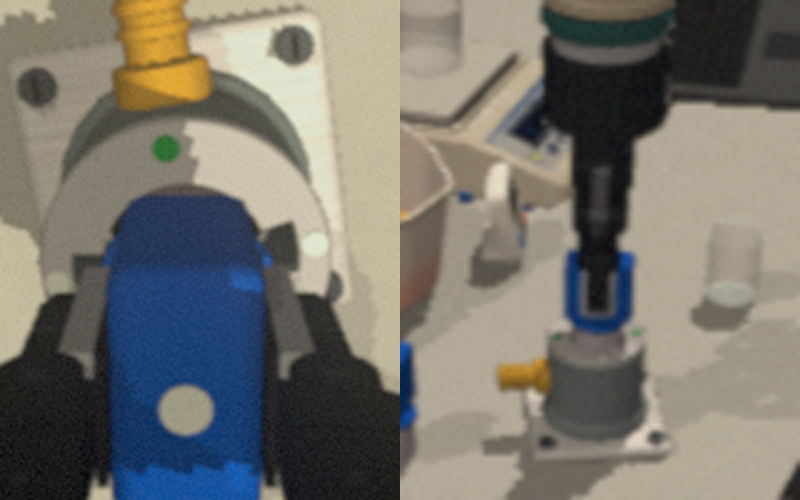

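{"name": "arm_command", "arguments": {"series": [[0,0,0,0,0,0,-2],[0,0,0,0,0,0,-1],[0,0,0,0,0,0,0],[0,0,0,0,0,0,0]]}}

```text
clock: 16.13
eef_pos: [518.8, -92.2, 56.8]
tool_rot: [2.899, 1.568, -0.033]
force: [-2.8, 0.5, 19.8]
width: 23.1
```

```bash
python3 look.py 21
```

```text
[518.7718711  -92.19691013  56.81414316] [-2.81382476  0.52230719 19.84579112] [0.2880855  0.60592351 0.51039622] 23.06105983264599 jaw -78.0008726369198 q7 -0.4568839973001246 [ 0.003 -0.    -1.   ] 16.1333
[[3512.0, 313.4, 189.3, 105.0]]
```

View pics/c21.png

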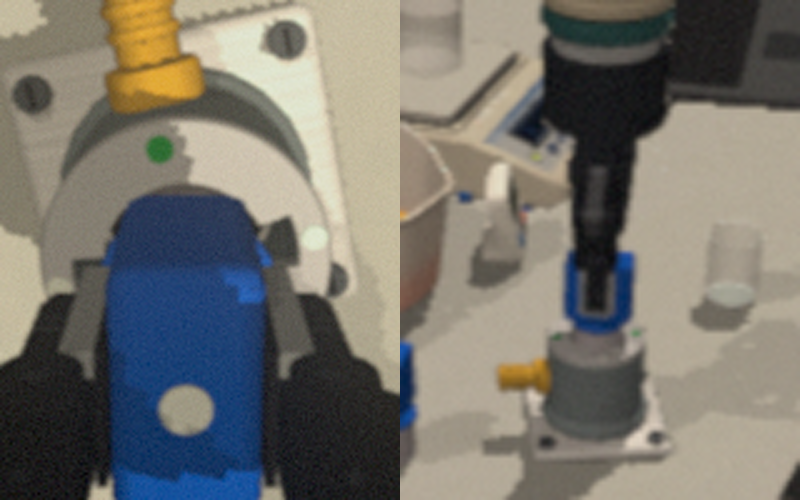

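{"name": "arm_command", "arguments": {"series": [[0,0,0,0,0,0,0],[0,0,0,0,0,0,0],[0,0,0,0,0,0,0],[0,0,0,0,0,0,0],[0,0,0,0,0,0,0],[0,0,0,0,0,0,0]]}}

```text
clock: 16.73
eef_pos: [518.8, -92.2, 56.8]
tool_rot: [2.91, 1.567, -0.022]
force: [-1.7, 0.3, 21.5]
width: 23.2
```

```bash
python3 look.py 22
```

```text
[518.78095798 -92.17651271  56.81881852] [-1.73145299  0.33345308 21.45613843] [0.30276693 0.57251989 0.45719592] 23.240675803810834 jaw -77.99656436610518 q7 -0.4568586955394831 [ 0.003 -0.    -1.   ] 16.7333
[[3497.0, 313.4, 189.3, 104.0]]
```

View pics/s22.png

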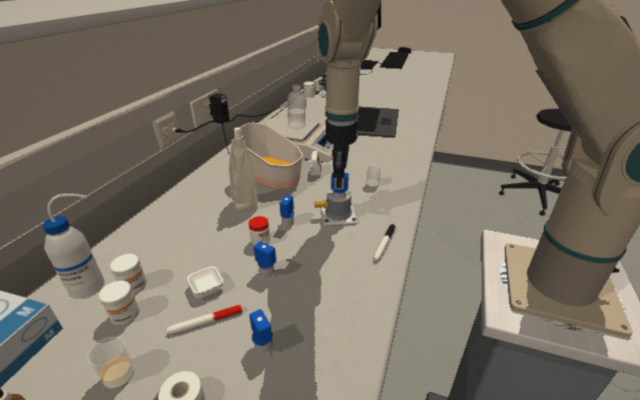

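Stable: the key is seated, turned about 102° against the stop, and gripped. The pot (259,230), boats (206,283), beaker (373,176) and marker (385,243) are all where they started. I'm handing the job in.

```bash
python3 -c "
from cell import ctrl
print(ctrl.finish_job())"
```

```text
the job is handed in; nothing more can be done
None
```

I opened the purge valve with the key nearest the base and handed the job in at about 17 s, still gripping the key and holding it open. No verdict was reported.

- **How it went:** I put the sleeve over the spigot with the lugs in the notches. I then pressed until the force jumped from 9 to 24 N, which marks the stop, and only then turned it clockwise.
- **Last checks:**
  - **Turn:** The key stood at about 102° relative to the valve. The turning torque had jumped from 0.14 to about 0.5 N m, so the valve was against its open stop.
  - **Press and grip:** The press force held steady at about 21 N, the key was upright within about 0.2°, and the jaws were at 23 mm.
  - **Bystanders:** The pot, boats, beaker and marker looked unmoved in the side picture.
- **What disagreed:**
  - **Missed first grasp:** The fingers closed just above the key without disturbing it. In the pictures the fingertips sat about 40 mm behind the stated TCP, so I lowered the tool about 35 mm further and gripped the key.
  - **Camera offsets:** The side and top cameras were about 1 to 2 mm off from the wrist camera, so I aligned the fit by the wrist camera.

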